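Open the polishing barrel

TASK

Open the polishing barrel: spin its big wing nut anticlockwise until it comes free of the threaded stud, lift it off and put it in the white caddy. Then take the hexagonal lid, which has a finger tab, off the barrel and lay it gently, right way up and flat, on the grey bead mat. Leave the other things on the table where they are.

Things in the scene. Friction and masses are not known exactly. Their poses are not given: they have to be found in the camera images.
- barrel: Black hexagonal rubber barrel (100 mm across flats), fixed upright on a round wooden stand (156 mm wide, 12 mm thick); it cannot move. Origin: on the table under the barrel's axis; z up; its x axis points to the side where the lid's tab sticks out at the start. Its rim is 88 mm above the table.
- stud_top (a point): Top end, on the axis, of the fixed steel stud in the barrel's middle, 142 mm above the table. It stands 48 mm above the lid's top face. Coarse right-handed two-start thread, 26 mm outside diameter, rise 20 mm per turn.
- wing_nut: Steel wing nut, 106 mm over its two wings (along its +x and -x), 0.14 kg. Origin: centre of the hub's underside; z up along the bore. Hub 38 mm diameter, 30 mm tall. It starts finger-loose, its underside on the lid, 94 mm above the table. Anticlockwise from above (positive yaw) it climbs 20 mm per turn; under 2 N at a wing turns it.
- nut_paddle (a point): Centre of the round upright paddle (26 mm diameter, 10 mm thick along the nut's y) on the nut's +x wing, 40 mm from the nut's axis, 20 mm above its underside; the other wing mirrors it. About 1.2 turns free the nut, 22 mm up: it drops back 7 to 10 mm and, unless turned back, lifts straight off over the stud. Turned on, it climbs and drops again every half turn and stays free.
- lid: Aluminium hexagonal lid, 106 mm across flats, 0.11 kg, with a 34 mm hole that passes the stud loosely. Origin: centre of the underside of its plug, which hangs 8 mm into the barrel's mouth; z up, x to the tab; the plate is z = 8 to 14 mm. It sits with its origin 80 mm above the table; laid flat, the origin is at the surface it lies on.
- lid_tab (a point): Grip point on the lid's finger tab, 80 mm from the lid's axis along the lid's x, 14 mm above the lid's origin. The tab is a bar from 53 to 99 mm out, 26 mm wide (lid's y), 12 mm thick (z = 8 to 20 mm of the lid), with free air under it down to the stand.
- caddy: White open plastic caddy, loose, 221 x 135 mm. Origin: centre of the underside; floor 2 mm up; inside 210 mm along its x by 124 mm along its y. Three walls are 58 mm tall, the one at +x (away from the robot) is 98 mm.
- mat: Grey felt bead mat, 220 x 190 x 4 mm (x, y, z), fixed on the table. Origin: centre of the underside, its top is 4 mm up.
- glass_dish: Bystander: small octagonal glass dish, 67 mm. Origin at the underside's centre.
- spool_blue: Bystander: standing spool of blue thread, 51 x 60 mm. Origin at the underside's centre.
- tourmaline: Bystander: rough black crystal, 54 x 147 x 42 mm. Origin at the underside's centre.
- wax_jar: Bystander: low open white jar, 45 mm. Origin at the underside's centre.

How it is judged:
By the outcome, as a careful person would: the job done as asked, in the order asked, and still so for the second after the job is handed in, with the robot touching nothing.
It also fails if it takes over 72 s, if anything falls off the work surface, if the arm or the gripper's body presses on something with over 40 N, if the wrist force passes 120 N, or if a joint passes its speed limit or range.

ROBOT

A 7-joint arm with a two-finger parallel gripper is mounted at the origin on the work surface; the furniture and walls round the work are solid. World frame = base frame: x ahead of the robot, y to its left, z up, the work surface at z = 0. Lengths are in m, angles in rad, forces in N, time in s.
With the tool pointing down it reaches from about 0.425 to 0.925 m from the base axis. Payload 6.8 kg.
Tool frame: the origin (TCP) lies at the very end of the fingers, on their centre line; the grasp point (between the pads) lies 19 mm behind it; z points along the fingers, x is the direction in which the jaws open and shut, and the axes are right-handed (so a half turn about z gives the same grasp; the last joint's range is limited). The gripper opens to 85 mm and grips with 20 to 120 N. Pads are 22 mm wide; open, the fingers measure 114 mm over their backs; the gripper's body (76 mm by 85 mm) begins 54 mm behind the grasp point. The pads swing forward as they close: fully open they stand 13 mm farther back than shut.
Start: joints at [-1.418, 0.477, 0.022, 1.555, -0.011, 1.109, -0.083], TCP at [0.174, 0.652, 0.231] pointing down, gripper open.
Joint ranges: [-2.96, 2.96], [-0.34, 2.1], [-1.41, 1.46], [0.24, 2.44], [-1.37, 4.51], [0.17, 1.92], [-2.96, 2.96]. Speed limits (rad/s): [2.39, 2.39, 3.14, 3.14, 3.14, 3.14, 3.14].

INTERFACE

Orientations are given as a unit quaternion [w, x, y, z].
In Python, from station import bot gives the robot as it stands.
- The arm moves only by the shell command python3 -m creep 'ROWS' [FORCE]. ROWS is JSON, a list that holds one entry, the list of rows, each a list of 7 numbers: the shift along the tool's x, y, z in cm, then the turn, a rotation vector about the tool's x, y, z in rad, then the opening, from 0 (shut) to 1 (fully open). In form: [[[dx, dy, dz, wx, wy, wz, claw], ...]]. A call has 1 to 10 rows; each row is the pose to reach, as a shift and turn from the pose commanded when the call began, along the tool's axes at that moment; what a row does not reach only later rows make up. A row lasts 1/8 s, in which the tool goes at most 62.5 mm and 10.7 degrees, less where a joint would pass 70% of its speed; a pose out of reach is approached as far as the arm can. A call with a gripper value outside its range is refused whole. The fingers move at their own pace and stop on an object; FORCE is the grip in N (left out, the last holds). Time passes only in rows, so rows that repeat a pose let the fingers close. It gives the time, the measured TCP pose, the force and the opening at its end, in the units of the state.
- bot.get_obs(): the state, without advancing time (a new reading comes with each control period).
- bot.read_camera(name): name is "scene" or "top" or "wrist"; returns (picture, depth): 400x640x3 uint8, blue, green, red; 400x640 float32, m along the optical axis (not along the pixel's ray), 0 where there is no reading.
- bot.calibration(name): a dict with "mtx" (3x3 intrinsics, pixels), "rvec" (rotation vector, rad) and "tvec" (3), from world to camera coordinates, as OpenCV has them. Camera axes: x right, y down, z forward; pixel columns grow to the right and rows downward; lengths in m; the calibration is good to about 2 mm. A picture is of the moment at which its call begins: read the wrist's pose just before it. calibration takes no time and is no camera call; for the wrist camera it gives the pose at the moment of the call.
- bot.hand_in(): hands the job in, once; it reports no verdict.
Trained networks look in the newest picture that a camera, given by its name, has taken for a name from the list of things; names that differ only in an ending like _2 or _b are one class to them, and where a whole thing is asked for, a point or a joint stands for the part that bears it (a point fixed in the world has none). Each returns a list of dicts, best first, with "p" (0 to 1); they miss things now and then, are a little off and sometimes report something else, mostly with a low value. They report only what shows in the picture. A call takes as long as a camera call.
- bot.find_in(camera, label): "xy" ([column, row] in pixels, amid what is visible of it).
- bot.silhouettes(camera, label): "mask" (400x640 bool, what is visible of it) and "xy" ([column, row] in pixels, amid what is visible of it).
The state is a dict: "t": time; "q": joint angles; "joint_vel": joint speeds; "joint_torque": joint torques, N m; "eef_pos": TCP position; "tool_rot": TCP orientation; "contact_force": force on the tool from outside, world axes, zero at the start; "torque": the same for the moment, N m; "gripper_width": opening from 0.0 (shut) to 1.0 (fully open).
Only numpy, scipy, OpenCV 4.12 (cv2) and the standard library are available. Lean on these libraries where they do the work, as an engineer would, in place of code of your own. Each camera call takes 0.05 s, during which the arm holds its last target.

## Working session

There is one attempt and no reset: what is moved stays moved. The work goes in short steps, Python scripts to look and compute and a shell command to move; the robot and the scene stay as the last step left them, time stands still between calls to the robot, and variables do not carry over. Pictures are saved under pics/ and viewed, and the job is handed in when it is done.

```bash
ls; mkdir -p pics; python3 - <<'E'
from station import bot
import cv2,numpy as np
o=bot.get_obs();print(o['t'],o['eef_pos'],o['tool_rot'],o['gripper_width'],o['q'])
for n in ['scene','top']:
    im,d=bot.read_camera(n);cv2.imwrite(f'pics/{n}0.png',im)
    c=bot.calibration(n);print(n,c)
print(bot.get_obs()['t'])
E
```

```text
pics
0.0 [0.17389904 0.65162173 0.2303396 ] [ 5.80622973e-04  7.93039164e-01  6.09170005e-01 -6.72076272e-04] 0.9983836941644185 [-1.41810976  0.47779332  0.02234183  1.55642938 -0.0115339   1.10927394
 -0.08308685]
scene {'mtx': array([[514.02773833,   0.        , 313.38466062],
       [  0.        , 514.02773833, 205.20311009],
       [  0.        ,   0.        ,   1.        ]]), 'rvec': array([ 0.71121771, -2.65718346,  1.0853702 ]), 'tvec': array([0.41168999, 0.25970166, 1.51059403])}
top {'mtx': array([[451.79541452,   0.        , 314.85020584],
       [  0.        , 451.79541452, 198.50067088],
       [  0.        ,   0.        ,   1.        ]]), 'rvec': array([ 2.09308198, -2.14820564,  0.18848804]), 'tvec': array([-0.00190361,  0.50742284,  1.44858363])}
0.1
```

View pics/scene0.png

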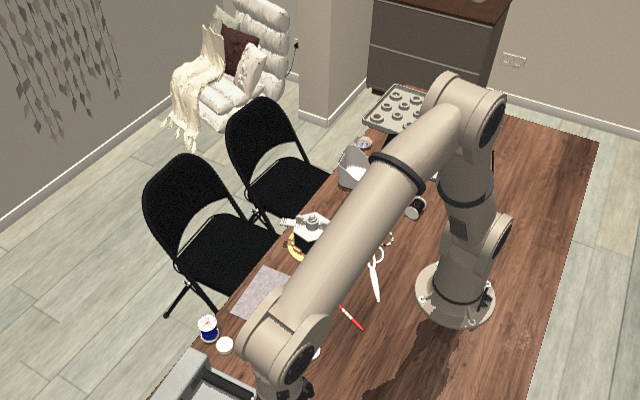

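View pics/top0.png

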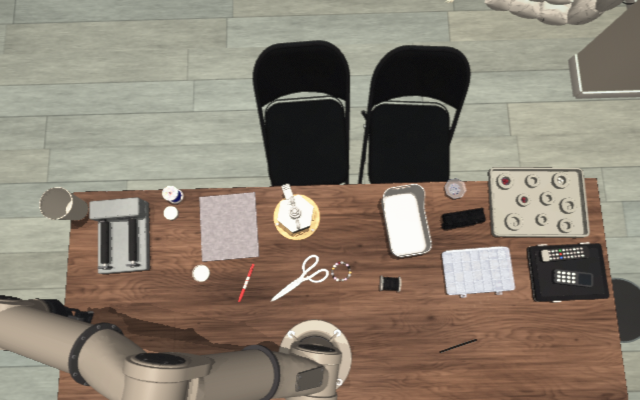

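```bash
cat > h.py <<'E'
from station import bot
import cv2,numpy as np
from scipy.spatial.transform import Rotation as R
def cam(n):
    c=bot.calibration(n);return c['mtx'],cv2.Rodrigues(c['rvec'])[0],np.array(c['tvec']).ravel()
def pts(n,d,us,vs,C=None):
    K,Rm,t=C or cam(n);us=np.asarray(us,float);vs=np.asarray(vs,float)
    z=d[np.asarray(vs).astype(int),np.asarray(us).astype(int)]
    P=np.stack([(us-K[0,2])/K[0,0]*z,(vs-K[1,2])/K[1,1]*z,z],-1)
    return (P-t)@Rm
def ray(n,u,v,zw,C=None):
    K,Rm,t=C or cam(n)
    dcam=np.array([(u-K[0,2])/K[0,0],(v-K[1,2])/K[1,1],1.]);o=-Rm.T@t;dw=Rm.T@dcam
    return o+dw*(zw-o[2])/dw[2]
def proj(n,P,C=None):
    K,Rm,t=C or cam(n);p=np.atleast_2d(P)@Rm.T+t;p=p@K.T;return p[:,:2]/p[:,2:]
def obs():
    o=bot.get_obs();w,x,y,z=o['tool_rot'];return o,R.from_quat([x,y,z,w])
def delta(pos,rot=None):
    """world target -> tool shift cm and rotvec"""
    o,r=obs();d=r.inv().apply(np.array(pos)-o['eef_pos'])*100
    rv=(r.inv()*rot).as_rotvec() if rot is not None else np.zeros(3)
    return np.round(d,2),np.round(rv,3)
def down(yaw):
    """tool pointing down with tool x at world yaw"""
    c,s=np.cos(yaw),np.sin(yaw);return R.from_matrix(np.array([[c,s,0],[s,-c,0],[0,0,-1]]))
E
python3 - <<'E'
from h import *
im,d=bot.read_camera('top');C=cam('top')
np.save('d0.npy',d);np.save('i0.npy',im)
for l in ['barrel','wing_nut','nut_paddle','lid','lid_tab','caddy','mat','stud_top']:
    r=bot.find_in('top',l)
    for k in r[:3]:
        u,v=k['xy'];print(l,round(k['p'],2),np.round(k['xy'],1),pts('top',d,[u],[v],C).round(3))
for l in ['lid','caddy','wing_nut','mat']:
    r=bot.silhouettes('top',l)
    if r:
        m=r[0]['mask'];vs,us=np.nonzero(m);P=pts('top',d,us,vs,C)
        print(l,r[0]['p'],m.sum(),np.percentile(P,[2,50,98],axis=0).round(3).tolist(),cv2.minAreaRect(P[:,:2].astype(np.float32)))
print(bot.get_obs()['t'])
cv2.imwrite('pics/c0.png',cv2.resize(im[165:265,180:480],None,fx=2.66,fy=2.66,interpolation=cv2.INTER_CUBIC))
cv2.imwrite('pics/c1.png',cv2.resize(im[175:250,255:355],None,fx=8,fy=8,interpolation=cv2.INTER_CUBIC))
E
```

```text
barrel 0.75 [301.2 230.6] [[0.404 0.033 0.024]]
wing_nut 0.46 [292.7 216.9] [[0.436 0.055 0.123]]
nut_paddle 0.68 [295.1 220.2] [[0.427 0.048 0.116]]
lid 0.59 [288.8 207.5] [[0.471 0.068 0.095]]
lid_tab 0.91 [289.  210.4] [[0.456 0.066 0.128]]
caddy 0.62 [407.8 219.9] [[ 0.434 -0.327 -0.   ]]
caddy 0.61 [172.2 213.9] [[0.473 0.467 0.016]]
mat 0.84 [227.5 227.4] [[0.424 0.281 0.008]]
stud_top 0.79 [296.8 228.9] [[0.401 0.044 0.1  ]]
lid 0.72 884 [[0.402, -0.002, 0.087], [0.461, 0.061, 0.095], [0.541, 0.1, 0.104]] ((0.42997556924819946, 0.03505505621433258), (0.3980337381362915, 0.11582816392183304), 31.94289207458496)
wing_nut 0.68 147 [[0.404, 0.032, 0.089], [0.442, 0.047, 0.122], [0.499, 0.063, 0.132]] ((0.365276575088501, 0.02735282853245735), (0.28334495425224304, 0.03508627787232399), 13.692229270935059)
mat 0.95 3536 [[0.322, 0.189, -0.003], [0.424, 0.28, 0.004], [0.533, 0.369, 0.012]] ((0.40216779708862305, 0.1722886860370636), (0.45526447892189026, 0.24852196872234344), 77.55840301513672)
0.75
```

View pics/c1.png

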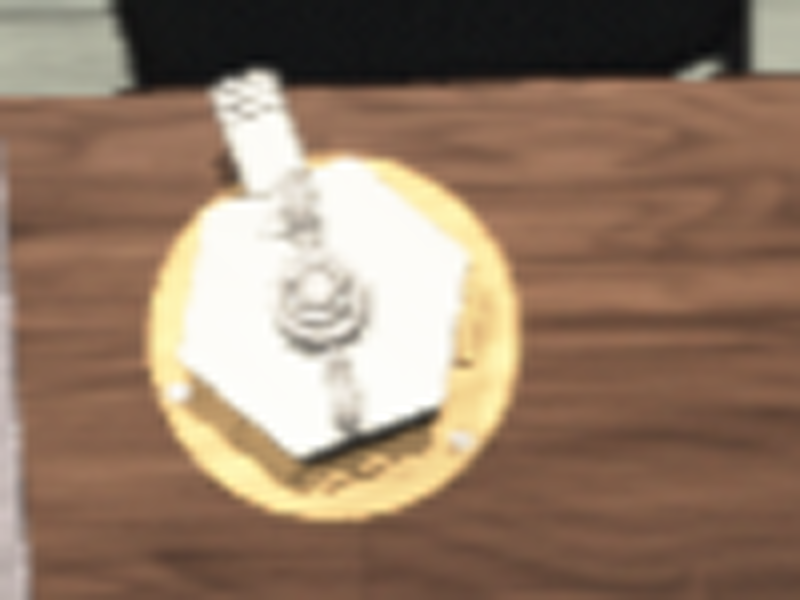

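View pics/c0.png

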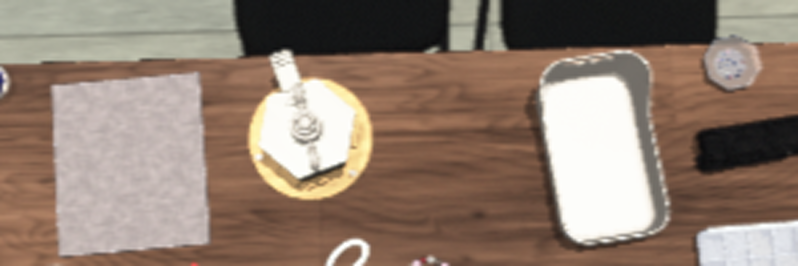

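```bash
python3 - <<'E'
from h import *
C=cam('top')
def p(x,y,z): 
    r=ray('top',255+x/8,175+y/8,z,C);return r.round(4)
print('stand',p(333,340,.012)); print('stud',p(318,282,.142));print('hub top',p(322,300,.124))
print('tab',p(247,78,.1),p(270,190,.1))
a=p(297,205,.114);b=p(346,400,.114);print('padd',a,b,np.degrees(np.arctan2(a[1]-b[1],a[0]-b[0])),(a+b)/2)
hexa=[p(x,y,.094) for x,y in [(205,205),(350,160),(468,255),(440,405),(305,460),(180,355)]]
print(hexa,np.mean(hexa,0))
def q(x,y,z): return ray('top',180+x/2.66,165+y/2.66,z,C).round(4)
print('caddy near floor',q(572,235,.002),q(655,225,.002),q(545,85,.0),q(665,215,.058),q(580,245,.058),q(540,75,.07))
print('mat',[q(*k,.004) for k in [(52,87),(197,73),(208,242),(61,255)]])
K,Rm,t=C;print(-Rm.T@t)
E
```

```text
stand [0.4504 0.048  0.012 ]
stud [0.4542 0.0473 0.142 ]
hub top [0.45   0.0467 0.124 ]
tab [0.5447 0.0765 0.1   ] [0.4987 0.0679 0.1   ]
padd [0.4898 0.0565 0.114 ] [0.4118 0.0385 0.114 ] 12.994616791916505 [0.4508 0.0475 0.114 ]
[array([0.4944, 0.0945, 0.094 ]), array([0.5112, 0.036 , 0.094 ]), array([ 0.4713, -0.0104,  0.094 ]), array([0.4114, 0.0022, 0.094 ]), array([0.3909, 0.0561, 0.094 ]), array([0.4341, 0.1051, 0.094 ])] [0.45221667 0.04725    0.094     ]
caddy near floor [ 0.3227 -0.2771  0.002 ] [ 0.3325 -0.3816  0.002 ] [ 0.5149 -0.2539  0.    ] [ 0.3405 -0.3813  0.058 ] [ 0.3071 -0.2767  0.058 ] [ 0.5145 -0.2378  0.07  ]
mat [array([0.5287, 0.379 , 0.004 ]), array([0.5419, 0.1925, 0.004 ]), array([0.3256, 0.1788, 0.004 ]), array([0.3141, 0.363 , 0.004 ])]
[ 0.23178281 -0.02322654  1.5171069 ]
```

```bash
python3 - <<'E'
from h import *
print(delta([.451,.0475,.24],down(np.radians(-77))))
E
```

```text
(array([-51.28,  42.35,  -0.87]), array([-0.   ,  0.   ,  2.654]))
```

```bash
python3 -m creep '[[[-5,4,-0.8,0,0,0.15,1],[-10,8,-0.8,0,0,0.32,1],[-15,12.4,-0.8,0,0,0.5,1],[-20,16.5,-0.8,0,0,0.68,1],[-25,20.6,-0.8,0,0,0.86,1],[-30,24.8,-0.8,0,0,1.04,1],[-35,29,-0.8,0,0,1.22,1],[-40,33,-0.8,0,0,1.4,1],[-45,37.2,-0.8,0,0,1.58,1],[-48,39.6,-0.8,0,0,1.76,1]]]' 40
```

```text
t: 2.0
eef_pos: [0.4336, 0.0845, 0.2398]
tool_rot: [-0.001, 0.974, -0.226, 0.0]
contact_force: [1.5, 0.7, 0.6]
gripper_width: 0.999
```

```bash
python3 - <<'E'
from h import *
im,d=bot.read_camera('wrist');C=cam('wrist');cv2.imwrite('pics/w1.png',im);np.save('d1.npy',d)
print(C, -C[1].T@C[2]);o,r=obs();print(o['q'])
im,d2=bot.read_camera('top');cv2.imwrite('pics/t1.png',im)
for l in ['wing_nut','nut_paddle','stud_top','lid_tab']:
    for k in bot.find_in('wrist',l)[:3]:
        u,v=k['xy'];print(l,round(k['p'],2),np.round(k['xy'],1),pts('wrist',d,[u],[v],C).round(4))
print(delta([.451,.0475,.22],down(np.radians(-77))))
E
```

```text
(array([[326.52877779,   0.        , 320.95288366],
       [  0.        , 326.52877779, 194.85215208],
       [  0.        ,   0.        ,   1.        ]]), array([[ 0.89047276, -0.45502717,  0.00292173],
       [-0.43697404, -0.85331703,  0.28443583],
       [-0.12693287, -0.25455908, -0.95869063]]), array([-0.35369388,  0.21663116,  0.46120043])) [0.46815845 0.14131749 0.38156426]
[-0.89702529  0.06437738  0.61732788  2.10570209 -0.04207426  0.98108269
 -0.72950523]
wing_nut 0.81 [357.9 201.4] [[0.4585 0.0519 0.118 ]]
wing_nut 0.46 [500.8 395. ] [[ 0.504  -0.2438  0.0884]]
wing_nut 0.44 [227.3  35. ] [[0.4102 0.2423 0.0036]]
nut_paddle 0.71 [357.5 195.8] [[0.4604 0.0579 0.1221]]
stud_top 0.63 [339.4 146.9] [[0.464  0.0893 0.0455]]
lid_tab 0.7 [368.1 185.1] [[0.4725 0.0535 0.0936]]
(array([3.39, 2.8 , 1.93]), array([-0.   ,  0.   ,  0.896]))
```

View pics/w1.png

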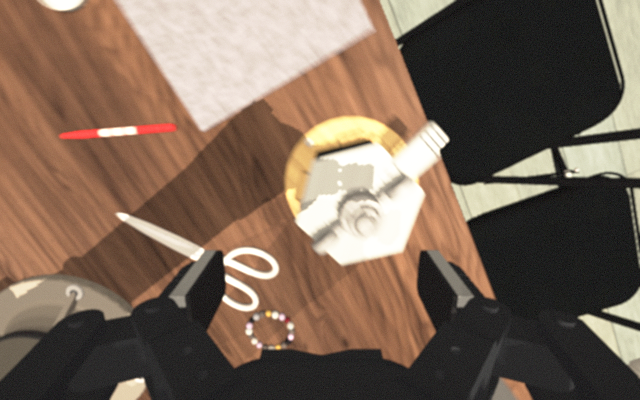

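```bash
python3 - <<'E'
from h import *
im=cv2.imread('pics/w1.png')
cv2.imwrite('pics/w1c.png',cv2.resize(im[100:280,270:470],None,fx=4,fy=3.3,interpolation=cv2.INTER_CUBIC)[:600])
P=np.array([[.451,.0475,.142],[.451,.0475,.124],[.451,.0475,.012]])
print(proj('wrist',P))
E
```

```text
[[364.55697104 230.42200066]
 [361.83591375 222.09576942]
 [350.43146439 187.19900969]]
```

View pics/w1c.png

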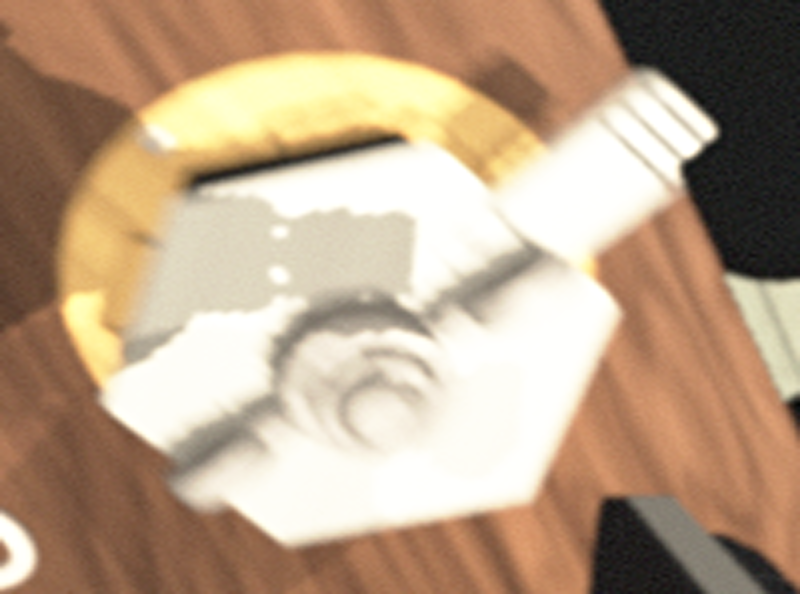

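```bash
python3 -m creep '[[[1,0.8,0.5,0,0,0.16,1],[2,1.6,1,0,0,0.33,1],[3.4,2.8,1.9,0,0,0.5,1],[3.4,2.8,1.9,0,0,0.68,1],[3.4,2.8,1.9,0,0,0.85,1],[3.4,2.8,1.9,0,0,0.896,1],[3.4,2.8,1.9,0,0,0.896,1],[3.4,2.8,1.9,0,0,0.896,1]]]' 40
python3 - <<'E'
from h import *
C=cam('wrist');im,d=bot.read_camera('wrist');cv2.imwrite('pics/w2.png',im);np.save('d2.npy',d)
o,r=obs();print(o['eef_pos'],o['q'],np.abs(o['joint_vel']).max(),r.as_matrix().round(3))
P=np.array([[.451,.0475,.142],[.451,.0475,.124],[.451,.0475,.012]])
print(proj('wrist',P,C))
np.save('C2.npy',np.array(C,dtype=object),allow_pickle=True)
cv2.imwrite('pics/w2c.png',cv2.resize(im[100:300,220:460],None,fx=3,fy=3,interpolation=cv2.INTER_CUBIC))
E
```

```text
t: 3.3
eef_pos: [0.4512, 0.0472, 0.2203]
tool_rot: [-0.0, 0.783, -0.622, -0.0]
contact_force: [0.2, -0.2, -0.3]
gripper_width: 0.999
[0.4511934  0.04695492 0.2202795 ] [-0.90247197  0.12942796  0.73225972  2.11065001 -0.10749435  0.9372728
 -1.45435519] 0.006127190568771695 [[ 0.225 -0.974 -0.   ]
 [-0.974 -0.225  0.   ]
 [-0.     0.    -1.   ]]
[[320.50375527 204.01458797]
 [320.54591277 196.62619164]
 [320.71631365 166.76225023]]Traceback (most recent call last):
  File "<stdin>", line 6, in <module>
ValueError: could not broadcast input array from shape (3,3) into shape (3,)
```

```bash
python3 - <<'E'
import cv2
im=cv2.imread('pics/w2.png')
cv2.imwrite('pics/w2c.png',cv2.resize(im[100:300,220:460],None,fx=3,fy=3,interpolation=cv2.INTER_CUBIC))
E
```

```text
(no output)
```

View pics/w2c.png

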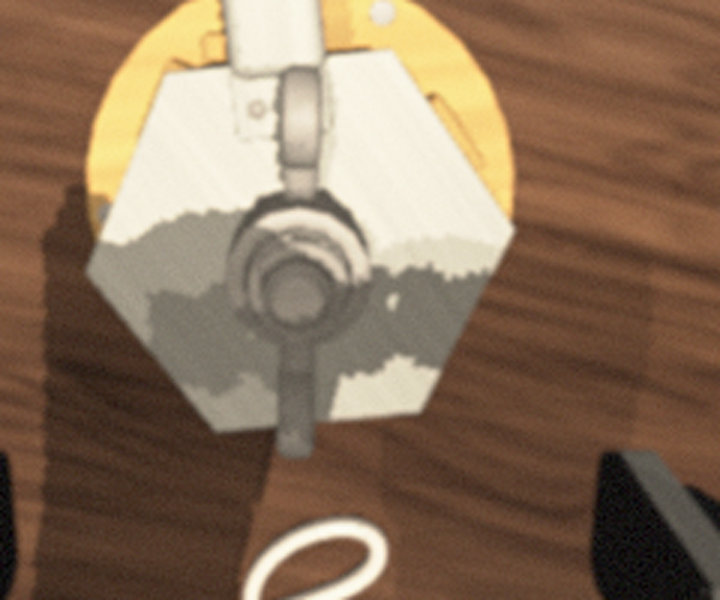

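```bash
python3 -m creep '[[[0,0,0,0,0,-0.18,1],[0,0,0,0,0,-0.36,1],[0,0,0,0,0,-0.54,1],[0,0,0,0,0,-0.72,1],[0,0,0,0,0,-0.9,1],[0,0,0,0,0,-1.08,1],[0,0,0,0,0,-1.26,1],[0,0,0,0,0,-1.44,1],[0,0,0,0,0,-1.571,1],[0,0,0,0,0,-1.571,1]]]' 40
python3 - <<'E'
from h import *
C=cam('wrist');im,d=bot.read_camera('wrist');cv2.imwrite('pics/w3.png',im);np.save('d3.npy',d)
o,r=obs();print(o['eef_pos'],o['q'],np.abs(o['joint_vel']).max(),r.as_matrix().round(3))
P=np.array([[.451,.0475,.142],[.451,.0475,.124],[.451,.0475,.012]])
print(proj('wrist',P,C))
cv2.imwrite('pics/w3c.png',cv2.resize(im[100:300,220:460],None,fx=3,fy=3,interpolation=cv2.INTER_CUBIC))
E
```

```text
t: 4.6
eef_pos: [0.4513, 0.0464, 0.2203]
tool_rot: [-0.0, 0.994, 0.112, -0.0]
contact_force: [-1.2, 0.5, 0.1]
gripper_width: 1.0
[0.45129652 0.04635086 0.22028999] [-0.74228611  0.12010862  0.55166436  2.10310094 -0.07804301  0.93754075
  0.07513767] 0.010814433896673846 [[ 0.975  0.221 -0.   ]
 [ 0.221 -0.975  0.   ]
 [-0.    -0.    -1.   ]]
[[321.66541686 203.05962695]
 [321.63003999 195.75597299]
 [321.48711037 166.24774924]]
```

View pics/w3c.png

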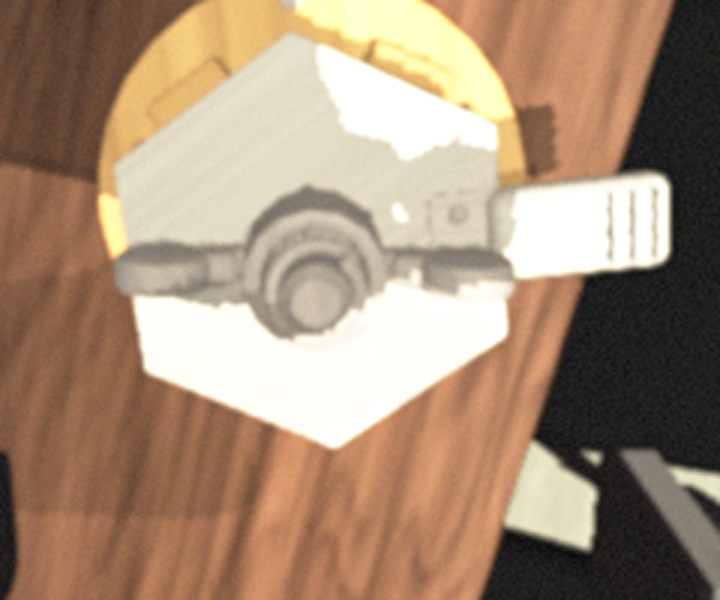

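View pics/w3.png

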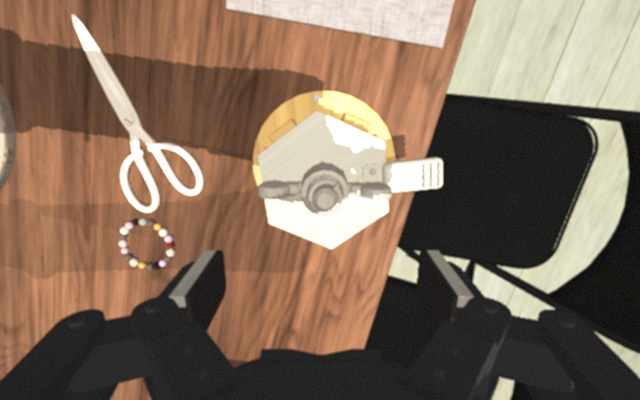

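```bash
python3 -m creep '[[[0,0,0,0,0,0.18,1],[0,0,0,0,0,0.36,1],[0,0,0,0,0,0.54,1],[0,0,0,0,0,0.72,1],[0,0,0,0,0,0.9,1],[0,0,0,0,0,1.08,1],[0,0,0,0,0,1.26,1],[0.3,0,2,0,0,1.44,1],[0.3,0.1,4,0,0,1.571,1],[0.3,0.1,5,0,0,1.571,1]]]' 40
python3 - <<'E'
from h import *
print(obs()[0]['eef_pos'],delta([.454,.0482,.098],down(np.radians(-77))))
E
```

```text
t: 5.9
eef_pos: [0.454, 0.046, 0.1695]
tool_rot: [0.001, 0.782, -0.624, -0.0]
contact_force: [1.3, 0.2, -0.3]
gripper_width: 1.001
[0.45401376 0.04600495 0.1694698 ] (array([-0.22, -0.06,  7.15]), array([ 0.001, -0.   , -0.003]))
```

```bash
python3 -m creep '[[[-0.2,-0.06,1,0,0,0,1],[-0.2,-0.06,3,0,0,0,1],[-0.2,-0.06,5,0,0,0,1],[-0.2,-0.06,6.5,0,0,0,1],[-0.2,-0.06,7.1,0,0,0,1],[-0.2,-0.06,7.1,0,0,0,1]]]' 40
python3 - <<'E'
from h import *
print(obs()[0]['eef_pos'],delta([.454,.0482,.098],down(np.radians(-77))))
C=cam('wrist');im,d=bot.read_camera('wrist');cv2.imwrite('pics/w4.png',im)
print(proj('wrist',[[.454,.0482,.142]],C))
E
```

```text
t: 6.65
eef_pos: [0.4547, 0.048, 0.0993]
tool_rot: [0.0, 0.782, -0.623, -0.0]
contact_force: [0.3, -0.2, 0.7]
gripper_width: 1.0
[0.45465731 0.04801167 0.0992572 ] (array([-0.03,  0.06,  0.13]), array([ 0.   , -0.   , -0.002]))
[[319.8421843  312.47729123]]
```

View pics/w4.png

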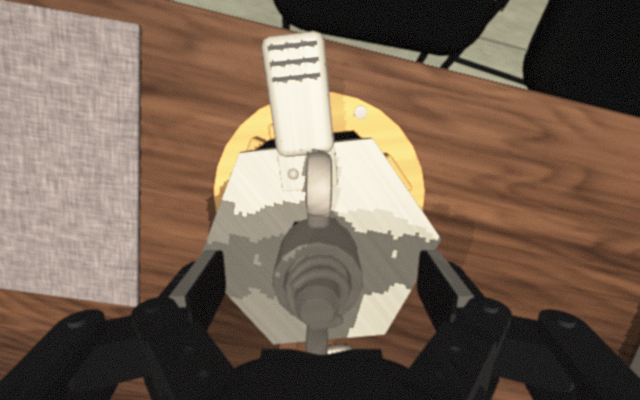

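```bash
python3 -m creep '[[[0,0.06,0.05,0,0,0,0.7],[0,0.06,0.05,0,0,0,0.5],[0,0.06,0.05,0,0,0,0.3],[0,0.06,0.05,0,0,0,0.3],[0,0.06,0.05,0,0,0,0.3]]]' 40
python3 - <<'E'
from h import *
o=obs()[0];print(o['eef_pos'],o['contact_force'],o['torque'],o['gripper_width'])
C=cam('wrist');im,d=bot.read_camera('wrist');cv2.imwrite('pics/w5.png',im)
E
```

```text
t: 7.32
eef_pos: [0.4541, 0.0483, 0.0992]
tool_rot: [-0.0, 0.782, -0.623, -0.0]
contact_force: [-2.3, 1.5, 5.9]
gripper_width: 0.418
[0.45413645 0.04832196 0.09922021] [-2.25014481  1.53376754  5.87892324] [ 0.15000667  0.35844719 -0.09651331] 0.4180381183826828
```

View pics/w5.png

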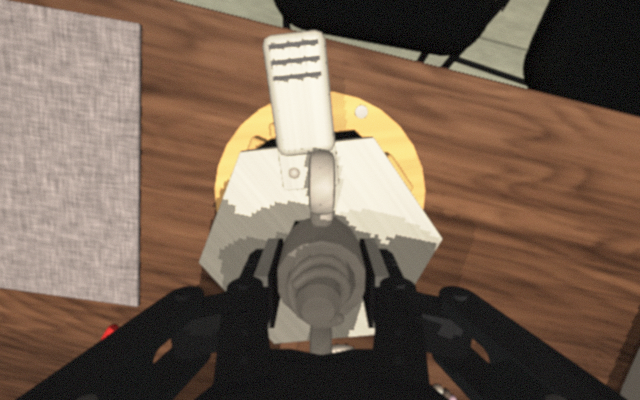

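```bash
python3 -m creep '[[[0,0,-0.05,0,0,-0.16,0.3],[0,0,-0.11,0,0,-0.34,0.3],[0,0,-0.17,0,0,-0.52,0.3],[0,0,-0.22,0,0,-0.7,0.3],[0,0,-0.28,0,0,-0.88,0.3],[0,0,-0.34,0,0,-1.06,0.3],[0,0,-0.4,0,0,-1.24,0.3],[0,0,-0.45,0,0,-1.42,0.3],[0,0,-0.51,0,0,-1.6,0.3],[0,0,-0.57,0,0,-1.78,0.3]]]' 40
python3 - <<'E'
from h import *
o,r=obs();print(o['eef_pos'],o['contact_force'],o['torque'],o['gripper_width'],o['q'])
m=r.as_matrix();print(np.degrees(np.arctan2(m[1,0],m[0,0])))
C=cam('wrist');im,d=bot.read_camera('wrist');cv2.imwrite('pics/w6.png',im)
E
```

```text
t: 8.62
eef_pos: [0.4541, 0.0493, 0.1046]
tool_rot: [-0.001, 0.976, 0.219, 0.0]
contact_force: [-0.4, 5.5, -1.2]
gripper_width: 0.416
[0.45414386 0.0492902  0.1045978 ] [-0.38938936  5.5207475  -1.17677322] [ 0.90106048  0.01180258 -0.07926239] 0.41643682743770843 [-0.4042711   0.30491938  0.1876662   2.18628499 -0.09384786  0.65684666
  0.29016967]
25.260625278845126
```

View pics/w6.png

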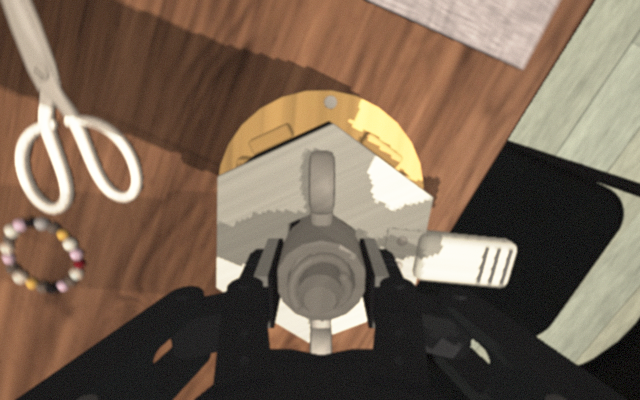

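```bash
python3 -m creep '[[[0,0,-0.06,0,0,-0.18,0.3],[0,0,-0.11,0,0,-0.36,0.3],[0,0,-0.17,0,0,-0.54,0.3],[0,0,-0.23,0,0,-0.72,0.3],[0,0,-0.29,0,0,-0.9,0.3],[0,0,-0.34,0,0,-1.08,0.3],[0,0,-0.4,0,0,-1.26,0.3],[0,0,-0.46,0,0,-1.44,0.3],[0,0,-0.52,0,0,-1.62,0.3],[0,0,-0.57,0,0,-1.8,0.3]]]' 40
python3 - <<'E'
from h import *
o,r=obs();print(o['eef_pos'],o['contact_force'],o['torque'],o['gripper_width'],o['q'])
m=r.as_matrix();print(np.degrees(np.arctan2(m[1,0],m[0,0])))
E
```

```text
t: 9.93
eef_pos: [0.4536, 0.0485, 0.1102]
tool_rot: [-0.0, 0.437, 0.9, 0.0]
contact_force: [-2.0, 3.1, 0.0]
gripper_width: 0.418
[0.45358368 0.04845905 0.1101906 ] [-2.04476386  3.14013164  0.00515794] [ 0.51435763  0.33430103 -0.0147796 ] 0.41785076427388895 [-0.07169891  0.30119133 -0.19825636  2.16141068  0.09126201  0.6872142
  1.90534885]
128.18545260380262
```

```bash
python3 -m creep '[[[0,0,-0.06,0,0,-0.18,0.3],[0,0,-0.11,0,0,-0.36,0.3],[0,0,-0.17,0,0,-0.54,0.3],[0,0,-0.23,0,0,-0.72,0.3],[0,0,-0.28,0,0,-0.87,0.3],[0,0,-0.28,0,0,-0.87,0.9],[0,0,-0.28,0,0,-0.87,0.9],[0,0,-0.28,0,0,-0.87,0.9],[0,0,-2,0,0,-0.87,0.9],[0,0,-5,0,0,-0.87,0.9]]]' 40
python3 - <<'E'
from h import *
o,r=obs();print(o['eef_pos'],o['contact_force'],o['torque'],o['gripper_width'],o['q'])
m=r.as_matrix();print(np.degrees(np.arctan2(m[1,0],m[0,0])))
C=cam('wrist');im,d=bot.read_camera('wrist');cv2.imwrite('pics/w7.png',im)
print(proj('wrist',[[.454,.0482,.142]],C))
E
```

```text
t: 11.18
eef_pos: [0.4531, 0.0477, 0.1599]
tool_rot: [-0.001, 0.02, 1.0, -0.0]
contact_force: [0.7, -0.1, -0.2]
gripper_width: 0.902
[0.45307146 0.04772121 0.15990871] [ 0.69959849 -0.14065363 -0.22199405] [ 0.02565649 -0.0549956   0.04639187] 0.901854810168686 [ 0.10896731  0.23797485 -0.39662689  2.10962753  0.12446851  0.81839124
  2.73943997]
177.7631911247157
[[318.34831169 241.467622  ]]
```

View pics/w7.png

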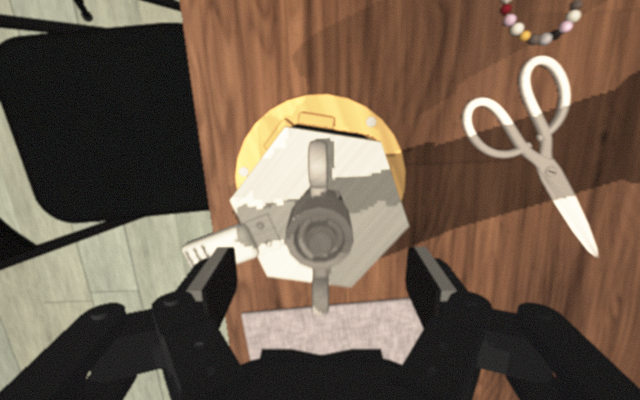

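```bash
python3 -m creep '[[[0,0,0,0,0,0.18,0.9],[0,0,0,0,0,0.36,0.9],[0,0,0,0,0,0.54,0.9],[0,0,0,0,0,0.72,0.9],[0,0,0,0,0,0.9,0.9],[0,0,0,0,0,1.08,0.9],[0,0,0,0,0,1.26,0.9],[0,0,0,0,0,1.44,0.9],[0,0,0,0,0,1.62,0.9],[0,0,0,0,0,1.8,0.9]]]' 40
python3 -m creep '[[[0,0,0,0,0,0.18,0.9],[0,0,0,0,0,0.36,0.9],[0,0,0,0,0,0.54,0.9],[0,0,0,0,0,0.72,0.9],[0,0,0,0,0,0.9,0.9],[0,0,0,0,0,1.08,0.9],[0,0,0,0,0,1.26,0.9],[0,0,0,0,0,1.34,0.9],[0,0,0,0,0,1.34,0.9]]]' 40
python3 - <<'E'
from h import *
print(obs()[0]['eef_pos'],delta([.454,.0482,.113],down(np.radians(-2))))
E
```

```text
t: 12.48
eef_pos: [0.454, 0.0479, 0.1602]
tool_rot: [0.0, 0.797, 0.604, 0.0]
contact_force: [0.3, -0.5, -0.3]
gripper_width: 0.898
t: 13.6
eef_pos: [0.454, 0.048, 0.1602]
tool_rot: [0.0, 1.0, -0.018, 0.0]
contact_force: [0.3, 0.7, -0.2]
gripper_width: 0.901
[0.45396953 0.04797615 0.16015844] (array([ 0.  , -0.02,  4.72]), array([ 0.   , -0.   , -0.001]))
```

```bash
python3 -m creep '[[[0,0,2,0,0,0,0.9],[0,0,4,0,0,0,0.9],[0,0,4.7,0,0,0,0.9],[0,0,4.7,0,0,0,0.8],[0,0,4.7,0,0,0,0.5],[0,0,4.7,0,0,0,0.3],[0,0,4.7,0,0,0,0.3],[0,0,4.7,0,0,0,0.3],[0,0,4.7,0,0,0,0.3]]]' 40
python3 - <<'E'
from h import *
o,r=obs();print(o['eef_pos'],o['contact_force'],o['torque'],o['gripper_width'],o['q'][6])
C=cam('wrist');im,d=bot.read_camera('wrist');cv2.imwrite('pics/w8.png',im)
E
```

```text
t: 14.72
eef_pos: [0.4545, 0.0481, 0.1138]
tool_rot: [-0.0, 1.0, -0.018, 0.001]
contact_force: [-1.6, 0.2, 6.8]
gripper_width: 0.42
[0.45450053 0.0481214  0.11383842] [-1.57391047  0.20120457  6.79916901] [0.05716123 0.29073653 0.04353151] 0.42017445524366553 -0.24143098103143446
```

View pics/w8.png

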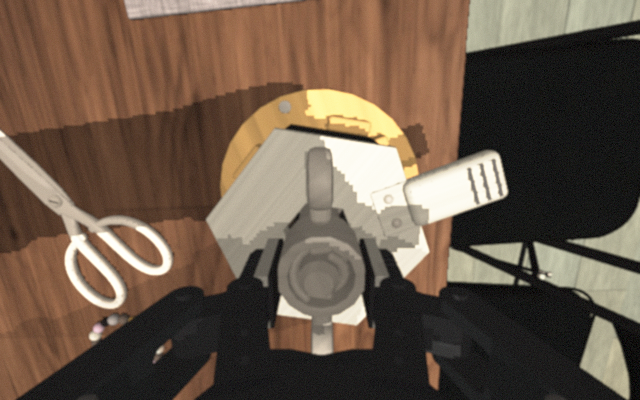

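```bash
python3 -m creep '[[[0,0,-0.06,0,0,-0.18,0.3],[0,0,-0.11,0,0,-0.36,0.3],[0,0,-0.17,0,0,-0.54,0.3],[0,0,-0.23,0,0,-0.72,0.3],[0,0,-0.29,0,0,-0.9,0.3],[0,0,-0.34,0,0,-1.08,0.3],[0,0,-0.4,0,0,-1.26,0.3],[0,0,-0.46,0,0,-1.44,0.3],[0,0,-0.52,0,0,-1.62,0.3],[0,0,-0.57,0,0,-1.8,0.3]]]' 40
python3 - <<'E'
from h import *
o,r=obs();print(o['eef_pos'],o['contact_force'],o['torque'],o['gripper_width'],o['q'][6])
E
python3 -m creep '[[[0,0,-0.06,0,0,-0.18,0.3],[0,0,-0.11,0,0,-0.36,0.3],[0,0,-0.17,0,0,-0.54,0.3],[0,0,-0.23,0,0,-0.72,0.3],[0,0,-0.29,0,0,-0.9,0.3],[0,0,-0.34,0,0,-1.08,0.3],[0,0,-0.4,0,0,-1.26,0.3]]]' 40
python3 - <<'E'
from h import *
o,r=obs();print(o['eef_pos'],o['contact_force'],o['torque'],o['gripper_width'],o['q'][6])
C=cam('wrist');im,d=bot.read_camera('wrist');cv2.imwrite('pics/w9.png',im)
E
```

```text
t: 16.02
eef_pos: [0.4547, 0.05, 0.1196]
tool_rot: [-0.0, 0.633, 0.774, 0.002]
contact_force: [-0.9, 6.0, 4.9]
gripper_width: 0.417
[0.45474861 0.04995032 0.11960702] [-0.94604937  5.96976848  4.86629337] [ 1.22101478  0.27970348 -0.08827725] 0.4172279662379229 1.4067105754194036
t: 16.9
eef_pos: [0.454, 0.049, 0.1229]
tool_rot: [0.0, 0.056, 0.998, 0.001]
contact_force: [-0.1, 2.6, -3.1]
gripper_width: 0.416
[0.4539964  0.04898855 0.12291967] [-0.13181944  2.59274052 -3.06779062] [ 0.74548615 -0.01421308  0.03741237] 0.4162761356906736 2.5590794474948564
```

View pics/w9.png

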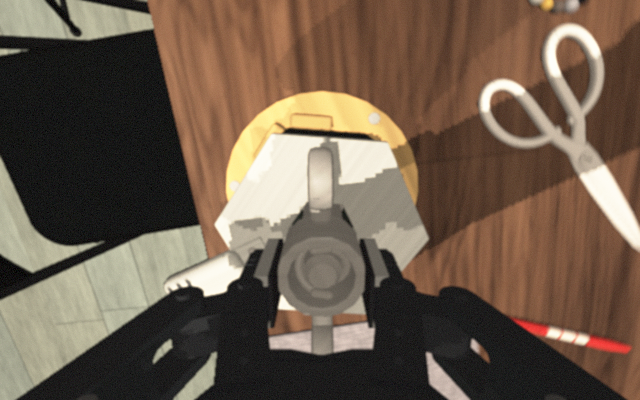

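```bash
python3 -m creep '[[[0,0,-0.05,0,0,-0.15,0.3],[0,0,-0.09,0,0,-0.27,0.3],[0,0,-0.2,0,0,-0.27,0.3],[0,0,-0.4,0,0,-0.27,0.3],[0,0,-0.6,0,0,-0.27,0.3]]]' 40
python3 - <<'E'
from h import *
o,r=obs();print(o['eef_pos'],o['contact_force'],o['torque'],o['gripper_width'],o['q'][6])
E
```

```text
t: 17.58
eef_pos: [0.4535, 0.0486, 0.1286]
tool_rot: [-0.0, -0.074, 0.997, 0.0]
contact_force: [-0.2, 5.4, -5.6]
gripper_width: 0.419
[0.45346541 0.04864622 0.12856625] [-0.19045462  5.35662503 -5.55787907] [ 1.06998482  0.02090189 -0.02207156] 0.41900113620413926 2.8028413465471296
```

```bash
python3 -m creep '[[[0,0,-0.4,0,0,0,0.3],[0,0,-0.8,0,0,0,0.3],[0,0,-1.2,0,0,0,0.3]]]' 40
python3 - <<'E'
from h import *
o,r=obs();print(o['eef_pos'],o['contact_force'],o['torque'],o['gripper_width'],o['q'][6])
C=cam('wrist');im,d=bot.read_camera('wrist');cv2.imwrite('pics/w10.png',im)
E
```

```text
t: 17.95
eef_pos: [0.4543, 0.0475, 0.1412]
tool_rot: [0.0, -0.075, 0.997, -0.0]
contact_force: [0.7, 0.5, -1.4]
gripper_width: 0.418
[0.45427281 0.04751667 0.14122473] [ 0.66941714  0.54344769 -1.41085524] [ 0.04666286 -0.08990824  0.04289409] 0.41770587588452174 2.8233905627819644
```

View pics/w10.png

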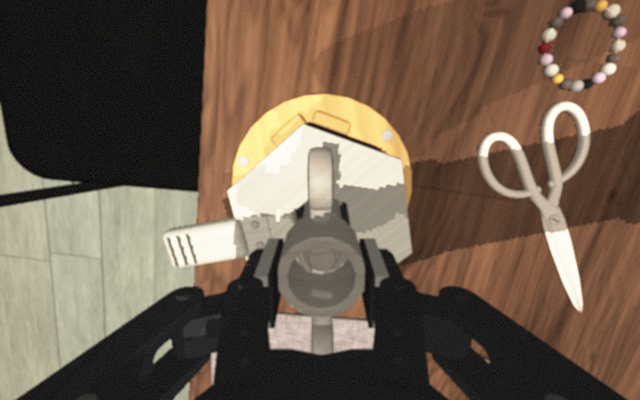

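```bash
python3 - <<'E'
from h import *
im,d=bot.read_camera('top');C=cam('top')
def rect(cx,cy,yaw,z,lx,ly,x0=None):
    c,s=np.cos(yaw),np.sin(yaw);q=np.array([[lx/2,ly/2],[lx/2,-ly/2],[-lx/2,-ly/2],[-lx/2,ly/2]])
    w=np.c_[q@np.array([[c,s],[-s,c]])+[cx,cy],np.full(4,z)];return w
u0,v0=370,175;S=8
big=cv2.resize(im[v0:v0+75,u0:u0+100],None,fx=S,fy=S,interpolation=cv2.INTER_CUBIC)
import sys
cx,cy,yaw=.422,-.322,np.radians(8)
for z,lx,ly,col in [(.058,.221,.135,(0,0,255)),(.002,.21,.124,(255,0,0))]:
    p=((proj('top',rect(cx,cy,yaw,z,lx,ly),C)-[u0,v0]+.5)*S).astype(int)
    cv2.polylines(big,[p],True,col,1)
cv2.imwrite('pics/cad.png',big);np.save('imtop.npy',im)
E
```

```text
(no output)
```

View pics/cad.png

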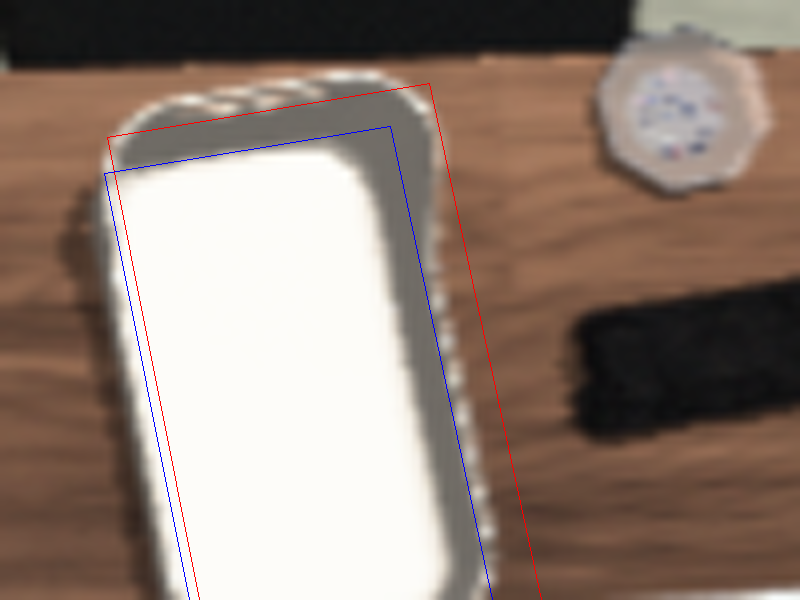

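```bash
python3 - <<'E'
from h import *
print(delta([.424,-.308,.2],down(np.radians(98.6))),delta([.454,.0482,.2]))
im=np.load('imtop.npy');C=cam('top')
c,s=np.cos(np.radians(8)),np.sin(np.radians(8))
u0,v0=370,175;S=6
big=cv2.resize(im[v0:v0+95,u0:u0+100],None,fx=S,fy=S,interpolation=cv2.INTER_CUBIC)
for z,lx,ly,col in [(.058,.221,.135,(0,0,255)),(.002,.21,.124,(255,0,0))]:
    q=np.array([[lx/2,ly/2],[lx/2,-ly/2],[-lx/2,-ly/2],[-lx/2,ly/2]])@np.array([[c,s],[-s,c]])+[.424,-.308]
    p=((proj('top',np.c_[q,[z]*4],C)-[u0,v0]+.5)*S).astype(int)
    cv2.polylines(big,[p],True,col,1)
cv2.imwrite('pics/cad2.png',big)
E
```

```text
(array([  8.37, -34.67,  -5.81]), array([0.   , 0.002, 1.572])) (array([ 0.05,  0.09, -5.84]), array([0., 0., 0.]))
```

View pics/cad2.png

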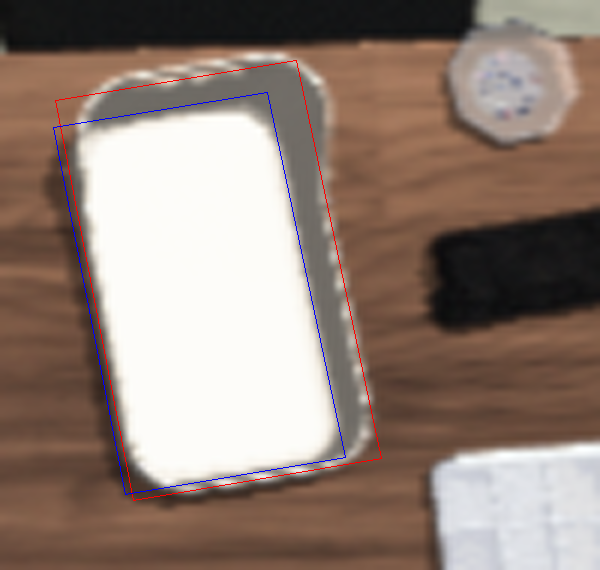

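```bash
python3 -m creep '[[[0,0,-3,0,0,0,0.3],[0,0,-5.8,0,0,0.1,0.3],[1,-4,-5.8,0,0,0.28,0.3],[2,-8,-5.8,0,0,0.46,0.3],[3,-13,-5.8,0,0,0.64,0.3],[4.4,-18,-5.8,0,0,0.82,0.3],[5.6,-23,-5.8,0,0,1.0,0.3],[6.8,-28,-5.8,0,0,1.18,0.3],[7.8,-32,-5.8,0,0,1.36,0.3],[8.4,-34.8,-5.8,0,0,1.54,0.3]]]' 40
python3 - <<'E'
from h import *
o,r=obs();print(o['eef_pos'],o['contact_force'],o['gripper_width'],o['q'])
C=cam('wrist');im,d=bot.read_camera('wrist');cv2.imwrite('pics/w11.png',im)
print(delta([.424,-.310,.011],down(np.radians(98.6))))
E
```

```text
t: 19.3
eef_pos: [0.4223, -0.3117, 0.1989]
tool_rot: [-0.0, 0.643, 0.766, -0.001]
contact_force: [0.5, 0.2, -3.8]
gripper_width: 0.42
[ 0.42226359 -0.311654    0.19887634] [ 0.48546861  0.20512266 -3.76665716] 0.41961419886551055 [ 0.66003979  0.2753143  -0.17079775  1.93728547  0.05920661  0.93433453
  2.20473071]
(array([ 0.56,  0.34, 18.8 ]), array([-0.001,  0.003,  0.013]))
```

View pics/w11.png

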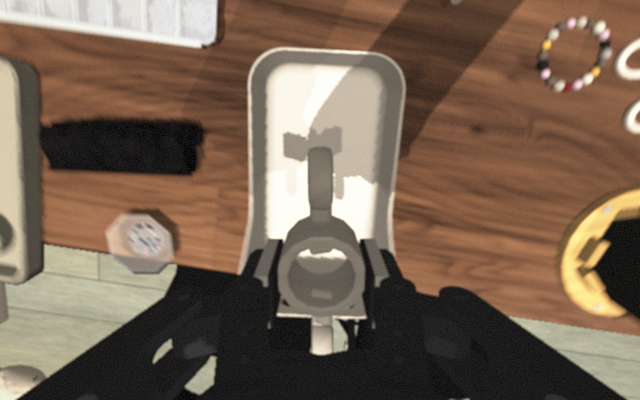

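```bash
python3 - <<'E'
from h import *
im,d=bot.read_camera('top');cv2.imwrite('pics/t2.png',cv2.resize(im[165:265,240:460],None,fx=3.6,fy=3.6,interpolation=cv2.INTER_CUBIC))
im2,_=bot.read_camera('scene');cv2.imwrite('pics/s2.png',cv2.resize(im2[120:300,230:500],None,fx=2.9,fy=2.9,interpolation=cv2.INTER_CUBIC))
print(obs()[0]['contact_force'])
E
```

```text
[ 0.13474517  0.81671086 -1.06180861]
```

View pics/t2.png

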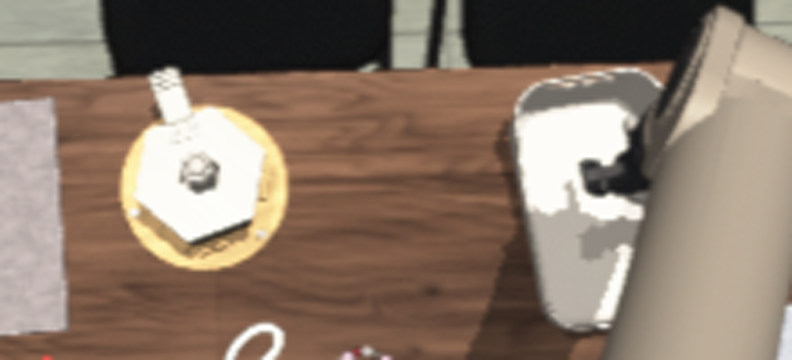

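View pics/s2.png

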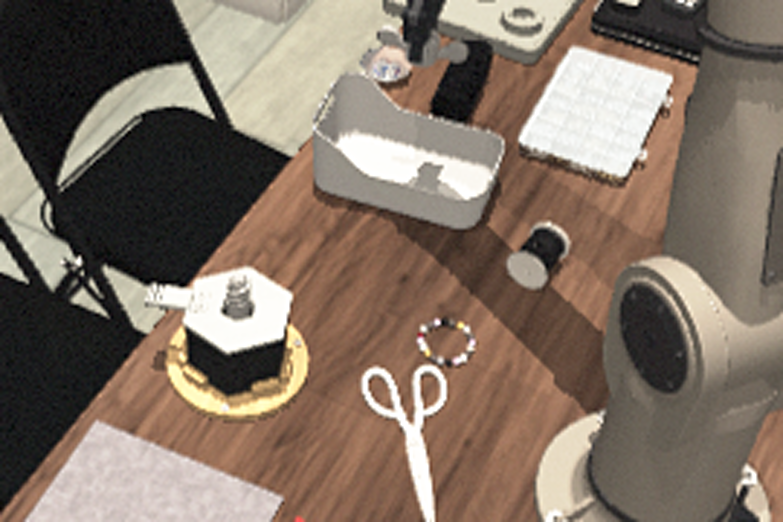

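```bash
python3 - <<'E'
from h import *
print(obs()[0]['eef_pos'],delta([.424,-.310,.011],down(np.radians(98.6))))
E
```

```text
[ 0.42261844 -0.31081212  0.19874869] (array([ 0.06,  0.17, 18.77]), array([-0.001,  0.   ,  0.029]))
```

```bash
python3 -m creep '[[[0.1,0.15,4,0,0,0.03,0.3],[0.1,0.15,9,0,0,0.03,0.3],[0.1,0.15,14,0,0,0.03,0.3],[0.1,0.15,17,0,0,0.03,0.3],[0.1,0.15,18.2,0,0,0.03,0.3],[0.1,0.15,18.7,0,0,0.03,0.3],[0.1,0.15,18.7,0,0,0.03,0.3]]]' 40
```

```text
t: 20.32
eef_pos: [0.4257, -0.3077, 0.0127]
tool_rot: [0.001, 0.651, 0.759, 0.0]
contact_force: [1.1, 0.0, -2.6]
gripper_width: 0.416
```

```bash
python3 -m creep '[[[0,0,0.2,0,0,0,0.3],[0,0,0.4,0,0,0,0.3],[0,0,0.4,0,0,0,0.3]]]' 40
python3 -m creep '[[[0,0,0,0,0,0,0.5],[0,0,0,0,0,0,0.62],[0,0,0,0,0,0,0.62],[0,0,-2,0,0,0,0.62],[0,0,-5,0,0,0,0.62],[0,0,-10,0,0,0,0.62],[0,0,-16,0,0,0,0.62]]]' 40
python3 - <<'E'
from h import *
C=cam('wrist');im,d=bot.read_camera('wrist');cv2.imwrite('pics/w12.png',im)
print(obs()[0]['eef_pos'],obs()[0]['q'])
# lid tab
ax=np.array([.454,.0482])
for yw in [17.]:
    a=np.radians(yw);p=ax+.08*np.array([np.cos(a),np.sin(a)])
    print(p,delta([*p,.2],down(a+np.pi/2)),delta([*p,.2],down(a-np.pi/2)))
E
```

```text
t: 20.7
eef_pos: [0.4258, -0.3079, 0.0091]
tool_rot: [0.001, 0.651, 0.759, 0.0]
contact_force: [-1.3, 1.4, 6.5]
gripper_width: 0.415
t: 21.58
eef_pos: [0.4243, -0.307, 0.1686]
tool_rot: [-0.001, 0.651, 0.759, -0.0]
contact_force: [0.9, -0.7, -0.5]
gripper_width: 0.621
[ 0.428446   -0.30944274  0.17691543] [ 0.65371761  0.30269168 -0.17527784  1.95787472  0.0685211   0.87611011
  2.16663153]
[0.53050438 0.07158974] (array([36.09, 15.91, -2.42]), array([ 0.007,  0.007, -0.144])) (array([36.09, 15.91, -2.42]), array([ 0.011, -0.011,  2.998]))
```

View pics/w12.png

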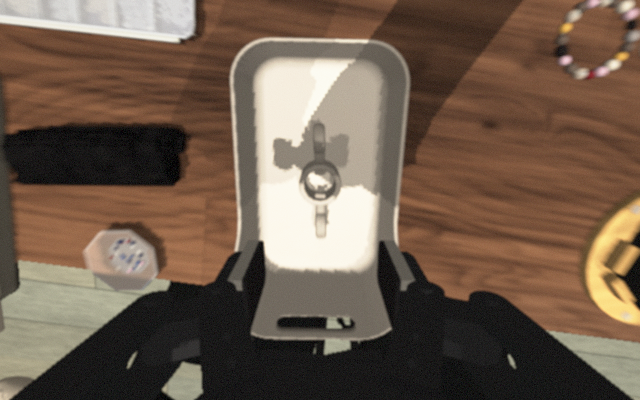

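```bash
python3 -m creep '[[[3,1,-2.5,0,0,-0.02,0.7],[8,3.2,-2.5,0,0,-0.05,0.7],[13,5.5,-2.5,0,0,-0.1,0.7],[18.5,8,-2.5,0,0,-0.14,0.7],[24,10.5,-2.5,0,0,-0.14,0.7],[29,12.7,-2.5,0,0,-0.14,0.7],[33,14.5,-2.5,0,0,-0.14,0.7],[36.1,15.9,-2.5,0,0,-0.14,0.7],[36.1,15.9,-2.5,0,0,-0.14,0.7],[36.1,15.9,-2.5,0,0,-0.14,0.7]]]' 40
python3 - <<'E'
from h import *
C=cam('wrist');im,d=bot.read_camera('wrist');cv2.imwrite('pics/w13.png',im)
o,r=obs();print(o['eef_pos'],r.as_matrix().round(3),o['q'])
ax=np.array([.454,.0482]);a=np.radians(17);e=np.array([np.cos(a),np.sin(a)])
print(proj('wrist',[[*(ax+.053*e),.1],[*(ax+.08*e),.1],[*(ax+.099*e),.1],[*ax,.142]],C))
E
```

```text
t: 22.88
eef_pos: [0.5268, 0.0727, 0.1925]
tool_rot: [-0.0, 0.596, 0.803, -0.001]
contact_force: [-0.9, -1.0, -0.0]
gripper_width: 0.698
[0.52683727 0.07210088 0.19253122] [[-0.288  0.958 -0.001]
 [ 0.958  0.288 -0.001]
 [-0.001 -0.001 -1.   ]] [ 0.08188349  0.31595204 -0.40418678  1.91510148  0.15251957  0.94104998
  1.46776109]
[[318.03048141 168.32026781]
 [318.27382255 203.55176834]
 [318.43618556 227.05906474]
 [316.73511827  90.74430995]]
```

View pics/w13.png

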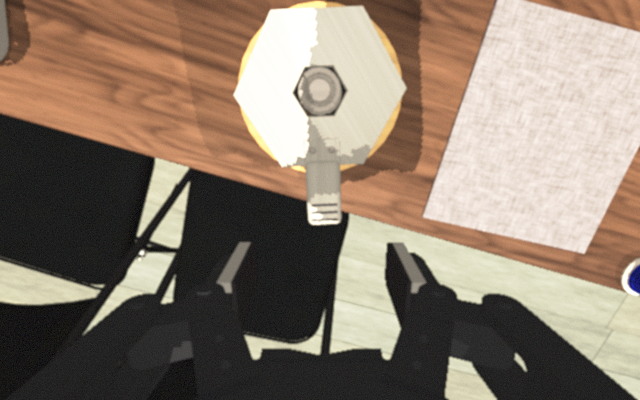

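```bash
python3 - <<'E'
from h import *
print(obs()[0]['eef_pos'],delta([.530,.074,.13],down(np.radians(108))))
E
```

```text
[0.52683727 0.07210088 0.19253122] (array([0.09, 0.36, 6.25]), array([-0.001,  0.001, -0.023]))
```

```bash
python3 -m creep '[[[0.1,0.35,2,0,0,-0.02,0.7],[0.1,0.35,4.5,0,0,-0.02,0.7],[0.1,0.35,6.2,0,0,-0.02,0.7],[0.1,0.35,6.2,0,0,-0.02,0.7],[0.1,0.35,6.2,0,0,-0.02,0.7]]]' 40
python3 - <<'E'
from h import *
C=cam('wrist');im,d=bot.read_camera('wrist');cv2.imwrite('pics/w14.png',im)
o,r=obs();print(o['eef_pos'],r.as_matrix().round(3),np.abs(o['joint_vel']).max())
print(proj('wrist',[[.530,.074,.1],[.454,.0482,.142]],C),delta([.530,.074,.082],down(np.radians(108))))
E
```

```text
t: 23.55
eef_pos: [0.5307, 0.0753, 0.1315]
tool_rot: [0.0, 0.588, 0.809, 0.0]
contact_force: [0.6, -0.2, -0.4]
gripper_width: 0.704
[0.53084064 0.07547348 0.13176154] [[-0.308  0.951  0.001]
 [ 0.951  0.308  0.   ]
 [-0.     0.001 -1.   ]] 0.004321554850256953
[[319.19435038 229.27836259]
 [315.14720328  74.47768992]] (array([-0.11, -0.13,  4.98]), array([ 0.001,  0.   , -0.001]))
```

View pics/w14.png

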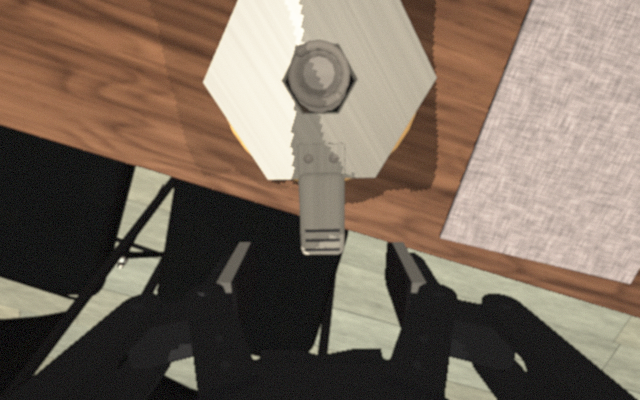

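```bash
python3 -m creep '[[[0.07,-0.3,2,0,0,0,0.7],[0.07,-0.3,4,0,0,0,0.7],[0.07,-0.3,5,0,0,0,0.7],[0.07,-0.3,5,0,0,0,0.7],[0.07,-0.3,5,0,0,0,0.5],[0.07,-0.3,5,0,0,0,0.3],[0.07,-0.3,5,0,0,0,0.2],[0.07,-0.3,5,0,0,0,0.2],[0.07,-0.3,5,0,0,0,0.2]]]' 70
python3 - <<'E'
from h import *
C=cam('wrist');im,d=bot.read_camera('wrist');cv2.imwrite('pics/w15.png',im)
o,r=obs();print(o['eef_pos'],o['contact_force'],o['torque'],o['gripper_width'])
E
```

```text
t: 24.72
eef_pos: [0.5278, 0.0753, 0.0817]
tool_rot: [0.001, 0.588, 0.809, 0.0]
contact_force: [0.3, 0.0, 5.5]
gripper_width: 0.281
[0.52776156 0.07529203 0.08174218] [-1.2171399  -0.73150427  6.32898858] [-0.13570292  0.242806   -0.00169364] 0.289561051761031
```

View pics/w15.png

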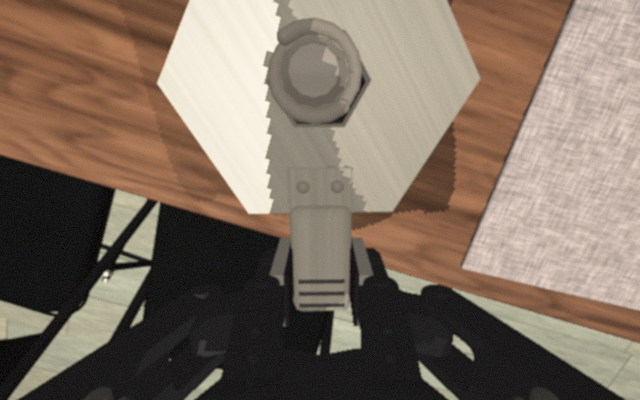

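```bash
python3 -m creep '[[[0,0,0,0,0,0,0.2],[0,0,-0.4,0,0,0,0.2],[0,0,-0.9,0,0,0,0.2],[0,0,-1.4,0,0,0,0.2],[0,0,-2,0,0,0,0.2],[0,0,-2,0,0,0,0.2]]]' 90
python3 - <<'E'
from h import *
C=cam('wrist');im,d=bot.read_camera('wrist');cv2.imwrite('pics/w16.png',im)
o,r=obs();print(o['eef_pos'],o['contact_force'],o['torque'],o['gripper_width'])
E
```

```text
t: 25.52
eef_pos: [0.5275, 0.0753, 0.1014]
tool_rot: [0.0, 0.588, 0.809, 0.0]
contact_force: [0.5, 0.6, -0.9]
gripper_width: 0.279
[0.52733054 0.07527522 0.10115546] [ 0.12610849 -0.07815013 -1.56272776] [ 0.04670767 -0.03897439  0.01991674] 0.279213965452169
```

View pics/w16.png

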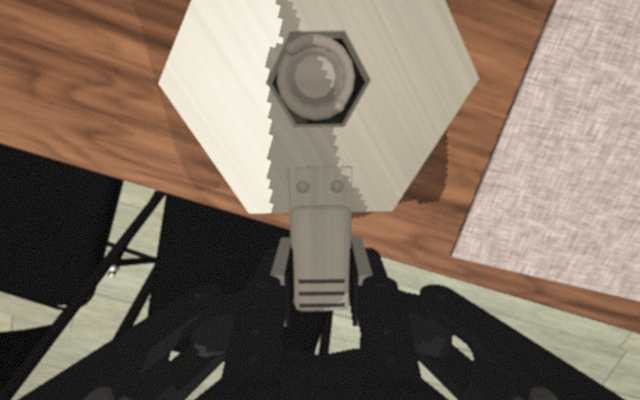

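```bash
python3 -m creep '[[[0,0,-2,0,0,0,0.2],[0,0,-4,0,0,0,0.2],[0,0,-6,0,0,0,0.2],[0,0,-8,0,0,0,0.2],[0,0,-8,0,0,0,0.2]]]' 90
python3 - <<'E'
from h import *
o,r=obs();print(o['eef_pos'],o['contact_force'])
print(delta([.4824,.282,.18],down(np.radians(94))))
E
```

```text
t: 26.2
eef_pos: [0.5281, 0.0755, 0.182]
tool_rot: [0.001, 0.588, 0.809, 0.001]
contact_force: [-0.5, 0.7, -2.6]
gripper_width: 0.28
[0.52808067 0.07548706 0.18199699] [-0.54547959  0.67293956 -2.60438557]
(array([21.05,  2.01,  0.2 ]), array([0.003, 0.   , 0.243]))
```

Smooth transport, then look at where the mat is.

```bash
python3 -m creep '[[[1,0,0,0,0,0,0.2],[3.5,0.3,0,0,0,0.05,0.2],[6.5,0.6,0,0,0,0.08,0.2],[10,1,0,0,0,0.12,0.2],[13.5,1.3,0,0,0,0.16,0.2],[16.5,1.6,0,0,0,0.2,0.2],[19,1.8,0,0,0,0.24,0.2],[20.5,2,0,0,0,0.24,0.2],[21,2,0,0,0,0.24,0.2],[21,2,0,0,0,0.24,0.2]]]' 90
python3 - <<'E'
from h import *
C=cam('wrist');im,d=bot.read_camera('wrist');cv2.imwrite('pics/w17.png',im)
o,r=obs();print(o['eef_pos'],o['contact_force'],o['torque'],o['gripper_width'])
im,d=bot.read_camera('top');Ct=cam('top')
u0,v0=160,165;S=4
big=cv2.resize(im[v0:v0+130,u0:u0+200],None,fx=S,fy=S,interpolation=cv2.INTER_CUBIC)
cv2.imwrite('pics/t3.png',big)
print(delta([.4824,.282,.18],down(np.radians(94))))
E
```

```text
t: 27.45
eef_pos: [0.4815, 0.2806, 0.1805]
tool_rot: [0.0, 0.681, 0.733, -0.0]
contact_force: [-0.1, 0.2, -1.6]
gripper_width: 0.28
[0.48174169 0.28013097 0.18057464] [-0.02559064  0.02436666 -1.42977836] [-0.00716863 -0.0689416   0.01504525] 0.27468940875388415
(array([0.2 , 0.07, 0.07]), array([-0.   ,  0.001,  0.002]))
```

View pics/w17.png

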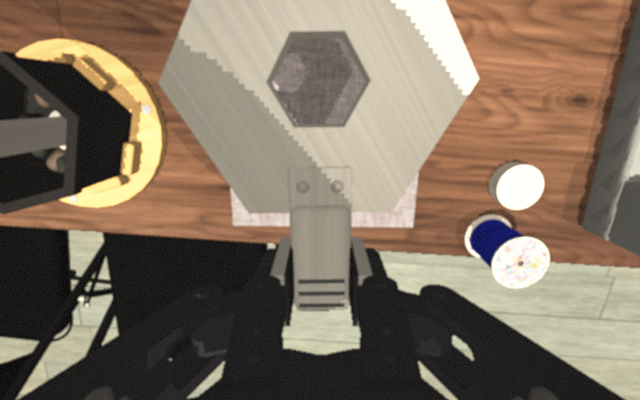

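View pics/t3.png

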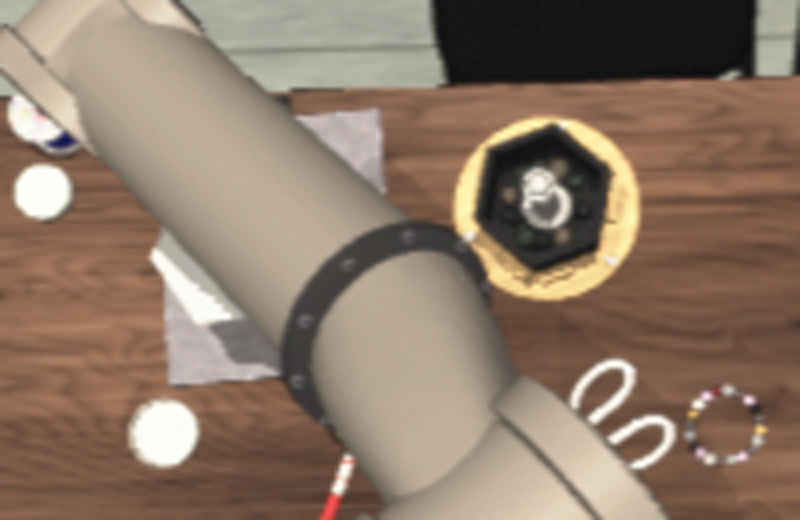

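```bash
python3 -m creep '[[[0.2,0.2,3,0,0,0,0.2],[0.2,0.2,7,0,0,0,0.2],[0.2,0.2,11,0,0,0,0.2],[0.2,0.2,14,0,0,0,0.2],[0.2,0.2,15.5,0,0,0,0.2],[0.2,0.2,16.4,0,0,0,0.2],[0.2,0.2,16.7,0,0,0,0.2],[0.2,0.2,16.7,0,0,0,0.2]]]' 90
python3 - <<'E'
from h import *
o,r=obs();print(o['eef_pos'],o['contact_force'],o['torque'])
im,_=bot.read_camera('scene');cv2.imwrite('pics/s3.png',cv2.resize(im[200:360,170:370],None,fx=4,fy=3.7,interpolation=cv2.INTER_CUBIC))
C=cam('wrist');im,d=bot.read_camera('wrist');cv2.imwrite('pics/w18.png',im)
E
```

```text
t: 28.55
eef_pos: [0.4839, 0.2836, 0.0146]
tool_rot: [0.0, 0.681, 0.732, 0.001]
contact_force: [-0.4, 0.5, -2.1]
gripper_width: 0.28
[0.483852   0.28361678 0.01460139] [-0.39848836  0.48449581 -2.06381314] [-0.00829277 -0.09844208 -0.01237021]
```

View pics/s3.png

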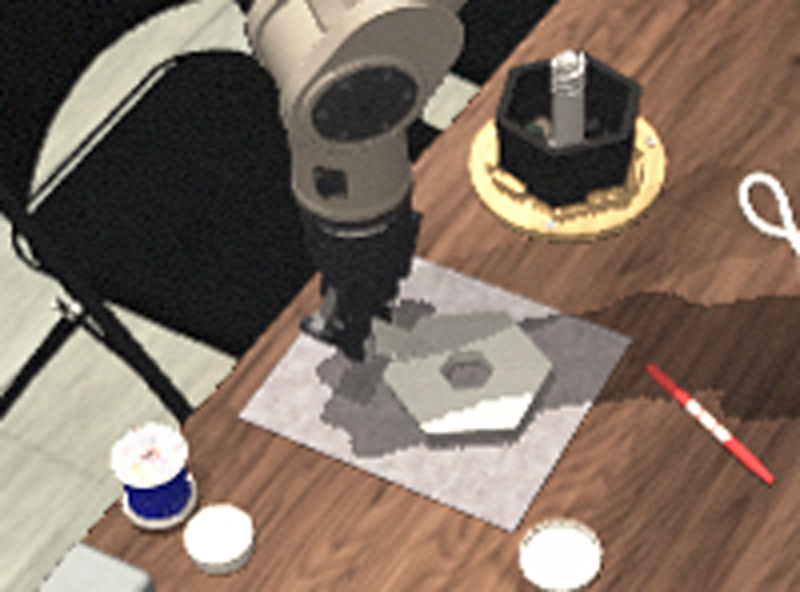

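View pics/w18.png

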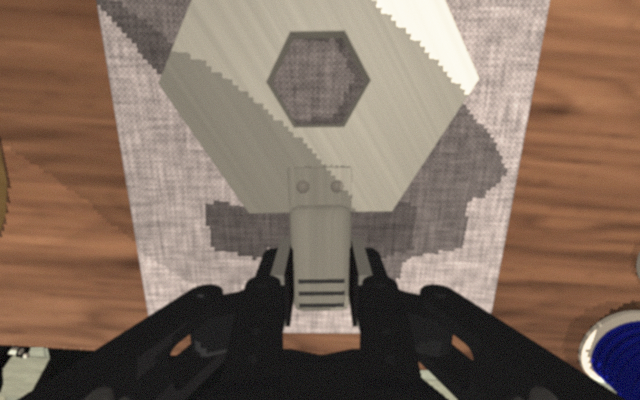

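```bash
python3 -m creep '[[[0,0,0.2,0,0,0,0.2],[0,0,0.4,0,0,0,0.2],[0,0,0.6,0,0,0,0.2],[0,0,0.7,0,0,0,0.2],[0,0,0.75,0,0,0,0.2],[0,0,0.75,0,0,0,0.2]]]' 90
```

```text
t: 29.4
eef_pos: [0.4833, 0.2833, 0.0064]
tool_rot: [-0.0, 0.681, 0.733, -0.0]
contact_force: [0.3, 0.2, -1.3]
gripper_width: 0.273
```

```bash
python3 -m creep '[[[0,0,0.04,0,0,0,0.2],[0,0,0.08,0,0,0,0.2],[0,0,0.12,0,0,0,0.2],[0,0,0.12,0,0,0,0.2]]]' 40
```

```text
t: 29.9
eef_pos: [0.4835, 0.2834, 0.0056]
tool_rot: [0.0, 0.681, 0.732, 0.0]
contact_force: [-1.1, -1.3, 5.4]
gripper_width: 0.279
```

```bash
python3 -m creep '[[[0,0,0,0,0,0,0.28],[0,0,0,0,0,0,0.35],[0,0,0,0,0,0,0.45],[0,0,0,0,0,0,0.6],[0,0,0,0,0,0,0.6],[0,0,-1,0,0,0,0.6],[0,0,-3,0,0,0,0.6],[0,0,-7,0,0,0,0.6],[0,0,-12,0,0,0,0.6],[0,0,-17,0,0,0,0.6]]]' 20
python3 - <<'E'
from h import *
C=cam('wrist');im,d=bot.read_camera('wrist');cv2.imwrite('pics/w19.png',im)
im,_=bot.read_camera('scene');cv2.imwrite('pics/s4.png',cv2.resize(im[120:360,170:470],None,fx=2.6,fy=2.5,interpolation=cv2.INTER_CUBIC))
o,r=obs();print(o['eef_pos'],o['contact_force'],o['t'])
E
```

```text
t: 31.15
eef_pos: [0.4832, 0.2834, 0.1783]
tool_rot: [0.0, 0.681, 0.733, 0.001]
contact_force: [1.0, 0.4, 0.6]
gripper_width: 0.598
[0.48626024 0.2858821  0.1825829 ] [-0.07377059  0.43325987  0.32235895] 31.25
```

View pics/w19.png

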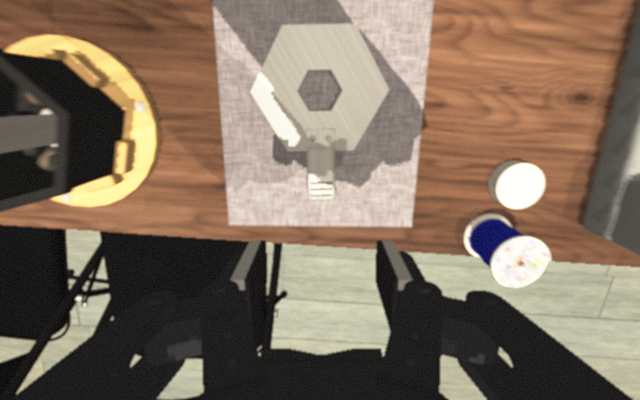

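View pics/s4.png

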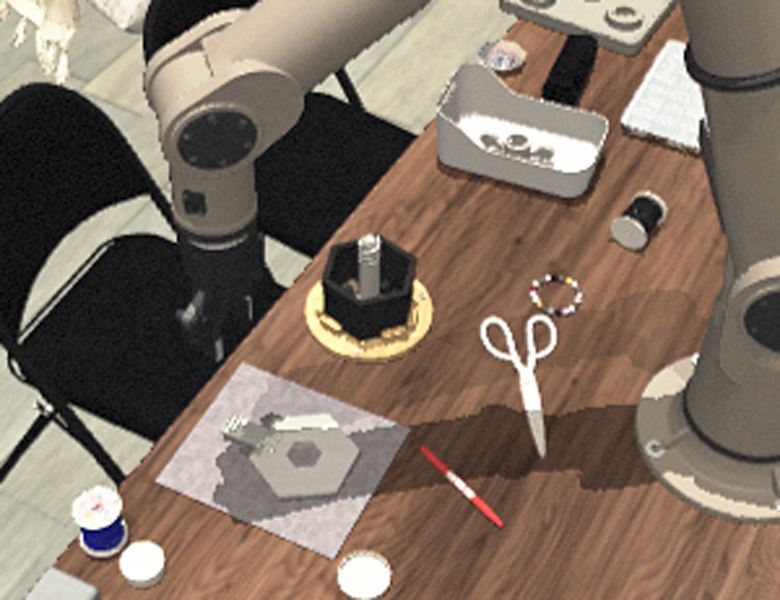

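```bash
python3 -m creep '[[[0,0,0,0,0,0,0.6],[0,0,0,0,0,0,0.6],[0,0,0,0,0,0,0.6]]]' 20
python3 - <<'E'
from h import *
im,d=bot.read_camera('top');cv2.imwrite('pics/t4.png',im)
print(bot.hand_in())
E
```

```text
t: 31.62
eef_pos: [0.4827, 0.2829, 0.1741]
tool_rot: [-0.0, 0.681, 0.733, -0.001]
contact_force: [-0.9, 0.6, -0.5]
gripper_width: 0.603
the job is handed in; nothing more can be done
None
```

View pics/t4.png

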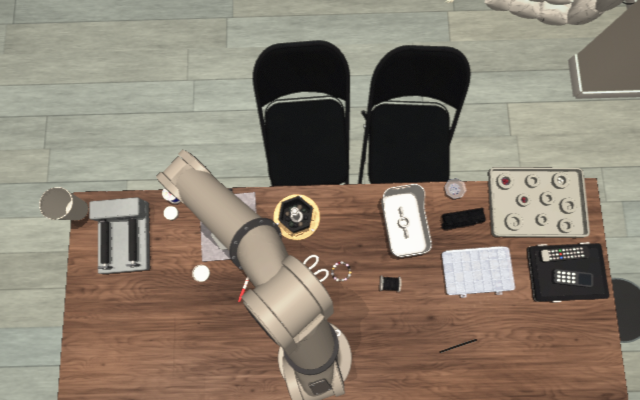

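The job is done and handed in at about 31.7 s of the 72 s allowed. I turned the wing nut about 1.25 turns anticlockwise in two grips until it came free, and set it on the caddy floor. I then lifted the lid by its tab, straight up past the stud, and lowered it onto the mat.

- **Last pictures:** the wrist and scene cameras show the lid flat and right way up, inside the mat's edges with its tab pointing away from the robot. The scene and top cameras show the nut in the caddy at about (404,222) in the top view, and the barrel open.
- **Bystanders:** those I could see looked unmoved. The arm hid part of the mat and the spool in the final top view, but the earlier wrist and scene views showed them undisturbed.
- **Forces:** every reading I took of the force on the tool was below about 10 N, and the gripper was 17 cm clear of everything at hand-in.
- **Disagreements:** at first the top and wrist cameras disagreed by a few millimetres on the barrel's axis. A second wrist view, turned 90°, settled that. Before the lid grasp, the wrist view was still about 2 mm off, so I centred the fingers on the tab by eye.

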